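# Free the hold-down clamp and seat a painting panel

## Task

Unscrew the wing nut of the hold-down clamp (anticlockwise seen from above), pushing its wings round with light fingertip strokes, until the clamp bar has risen clear of the panel's thickness. Then push the wooden panel under the bar with a fingertip until its far edge sits flat against the fence, and take the hand away. Do not lift the panel, and leave the paint tubes, tins, bottles and brush alone.

Things in the scene. Friction and masses are not known exactly. Their poses are not given: they have to be found in the camera images.
- press: The hold-down clamp, fixed to the table: plywood board 260 x 360 x 15 mm, its top 15 mm above the table. Origin on the table surface; x points to the fence, z up. The board spans x -120 to 140, y -180 to 180 mm. Steel studs stand at (60, 130) and (60, -135) mm, to 90 and 95 mm above the table; the panel goes between them.
- fence_face (a point): Where the middle of the panel's far edge belongs, on the fence's near face: 110, -20, 24 mm in the clamp's frame. The fence is a wooden strip 18 mm thick along the clamp's whole far side (near face at x = 110 mm), its top 70 mm above the table.
- bar (a joint): Height of the wooden clamp bar above its lowest position, m (0 to 0.030). The bar, 24 mm wide (clamp x), 310 mm long (clamp y), 12 mm thick, is centred at clamp x = 60 mm and carries the wing nut at y = 130 mm. The nut's thread drives it: 1.5 mm per rad. It stays where it is left.
- bar_under (a point): Middle of the underside of the clamp bar. Its height above the board's top (board top = 15 mm over the table) is the gap that the panel must pass: 10.5 mm plus the value of joint bar.
- wing_nut (a joint): Angle of the wing nut, rad, 0 to 20; starts between 0 and 2. Grows as it unscrews, anticlockwise from above. Resists with about 0.04 N m (1 to 2 N at a wing) and stays where it is left. Unscrewing more than needed does no harm.
- nut_centre (a point): On the axis of the dark steel wing nut on the clamp's +y stud, 30 mm above the bar's underside; rises with the bar. Hub 27 mm across; two opposite wings, upright blades 7 mm thick reaching 36 mm from the axis, from 11 mm below this point to 11 mm above (outer part 16 mm). The fence is 50 mm from the axis: no finger fits between. Over 35 N on the nut is too hard.
- wing_tip (a point): The outer end of one wing, 36 mm from the axis, level with nut_centre; the other wing is opposite. At wing-nut angle 0 it points along the clamp's x.
- panel: The loose painting panel, plain light wood, 100 (x) x 140 (y) x 18 mm thick, 0.13 to 0.25 kg, lying on the clamp's board in front of the bar. Origin at the centre of its underside; x towards the fence. Home is x = 60 mm in the clamp's frame. The bar blocks it while the gap is under 18 mm.
Things that resemble listed ones, but are neither listed nor needed, are in the scene too. Leave any black or yellow look-alike of the panel alone.

How it is judged (in metres and radians):
On the way, in this order (a step that is already met when the one before it is completed fails the run):
1. the wing nut has been unscrewed and the bar stands more than 18 mm above the board, the panel not yet home (value of joint bar above 0.0077 m and x of panel in the frame of press below 0.05 m), for 0.2 s.
2. the panel lies home under the bar, against the fence (x of panel in the frame of press above 0.056 m and y of panel in the frame of press between -0.07 and 0.06 m and angle between the x axis of panel and the x axis of press, either way round below 0.06 rad and height (world z) of panel below 0.018 m), for 0.2 s.
At the end, for the whole second after the job is handed in: The panel lies flat on the board between the studs and under the raised bar, at rest, its far edge against the fence within 4 mm and square to it within 0.06 rad (all of step 2 and value of joint bar above 0.0075 m and linear speed of panel below 0.01 m/s); the robot touches nothing.
It fails at once if the panel is lifted off the board or tipped (height (world z) of panel above 0.027 m or angle between panel's own z axis and vertical above 0.2 rad).
It fails at once if the wing nut is pressed or squeezed hard (more than 35 N) (contact force between the fingers and wing_nut above 35 N).
It fails at once if a tube, tin, bottle or the brush is moved more than 25 mm (distance of any of tube_a, tube_b, tube_c, tin_a, tin_b, bottle_a, bottle_b, brush from where it was at the start of the episode above 0.025 m).
It also fails if it takes over 72 s, if anything falls off the work surface, if the arm or the gripper's body presses on something with over 40 N, if the wrist force passes 120 N, or if a joint passes its speed limit or range.

## Robot

A 6-joint arm with a two-finger parallel gripper is mounted at the origin on the work surface. World frame = base frame: x ahead of the robot, y to its left, z up, the work surface at z = 0. Lengths are in mm, angles in degrees, forces in N, time in s.
With the tool pointing down it reaches from about 300 to 850 mm from the base axis. Payload 4.2 kg.
Tool frame: the origin (TCP) lies between the finger pads; the fingertips stand 22 mm ahead of it and the grasp point (between the pads) lies 3 mm ahead of it; z points along the fingers, y is the direction in which the jaws open and shut (so a half turn about z gives the same grasp; the last joint's range is limited). The gripper opens to 91 mm and grips with 3 to 60 N. Pads are 32 mm wide; open, the fingers measure 118 mm over their backs; the gripper's body (76 mm by 178 mm) begins 60 mm behind the grasp point.
Start: joints at [-74.771, 18.312, 89.639, -0, 72.044, -1.146], TCP at [162.109, -551.69, 235.976] pointing down, gripper open.
Joint ranges: [-177.97, 177.97], [-48.28, 115.42], [12.27, 149.76], [-77.06, 257.06], [2.81, 150.46], [-146.56, 146.56]. Speed limits (degrees/s): [147.25, 147.25, 180, 180, 180, 180].

## Interface

Orientations are given as [roll, pitch, yaw] about the fixed x, y, z axes, in that order (R = Rz(yaw) Ry(pitch) Rx(roll)).
In Python, from workcell import * gives the robot as it stands.
- The arm moves only by the shell command python3 -m jog 'ROWS' [OPENING] [FORCE]. ROWS is text: rows parted by semicolons, each of 6 numbers parted by spaces: the shift along the tool's x, y, z in units of 0.5 m (1.0 is 0.5 m), then the turn, a rotation vector about the tool's x, y, z in units of pi/2 rad (1.0 is pi/2 rad). A call has 1 to 20 rows; each row is the pose to reach, as a shift and turn from the pose measured when the call began, along the tool's axes at that moment; what a row does not reach only later rows make up. A row lasts 1/12 s, in which the tool goes at most 41.7 mm and 7.16 degrees, less where a joint would pass 70% of its speed; a pose out of reach is approached as far as the arm can. A call with a number of a shift or a turn outside -1 to 1 is refused whole. A call with a gripper value outside its range is refused whole. OPENING is the opening, from -1 (shut) to 1 (fully open), set as the call begins (- or left out, the last holds). The fingers move at their own pace and stop on an object; FORCE is the grip in N (left out, the last holds). Time passes only in rows, so rows that repeat a pose let the fingers close. It gives the time, the measured TCP pose, the force and the opening at its end, in the units of the state.
- state(): the state, without advancing time (a new reading comes with each control period).
- grab_frame(name): name is "side" or "top"; returns the picture (480x640x3 uint8, red, green, blue); there is no depth.
- calibration(name): a dict with "mtx" (3x3 intrinsics, pixels), "rvec" (rotation vector, rad) and "tvec" (3), from world to camera coordinates, as OpenCV has them. Camera axes: x right, y down, z forward; pixel columns grow to the right and rows downward; lengths in mm; the calibration is good to about 2 mm. A picture is of the moment at which its call begins. calibration takes no time and is no camera call.
- job_done(): hands the job in, once; it reports no verdict.
Trained networks look in the newest picture that a camera, given by its name, has taken for a name from the list of things; names that differ only in an ending like _2 or _b are one class to them, and where a whole thing is asked for, a point or a joint stands for the part that bears it (a point fixed in the world has none). Each returns a list of dicts, best first, with "confidence" (0 to 1); they miss things now and then, are a little off and sometimes report something else, mostly with a low value. They report only what shows in the picture. A call takes as long as a camera call. They do not tell look-alikes from the thing itself.
- spot_in(query, camera): "rect" ([left, top, right, bottom] in pixels, round what is visible of it).
- tip_of(query, camera): "location" ([column, row] in pixels: a listed point, or the origin of a listed thing).
The state is a dict: "time_s": time; "qpos": joint angles; "qvel": joint speeds; "effort": joint torques, N m; "ee_pos": TCP position; "ee_rot": TCP orientation; "force": force on the tool from outside, world axes, zero at the start; "torque": the same for the moment, N m; "gripper_width": finger opening in mm.
Only numpy, scipy, OpenCV 4.12 (cv2) and the standard library are available. Lean on these libraries where they do the work, as an engineer would, in place of code of your own. Each camera call takes 0.05 s, during which the arm holds its last target. There are 200 camera calls.

## Working session

There is one attempt and no reset: what is moved stays moved. The work goes in short steps, Python scripts to look and compute and a shell command to move; the robot and the scene stay as the last step left them, time stands still between calls to the robot, and variables do not carry over. Pictures are saved under pics/ and viewed, about 8 in all and at most 12, crops included, and the job is handed in when it is done.

```bash
mkdir -p pics; ls; cat > h.py <<'E'
from workcell import *
import numpy as np, cv2
def cam(n):
    c=calibration(n); K=np.array(c["mtx"],float); R=cv2.Rodrigues(np.array(c["rvec"],float))[0]; t=np.array(c["tvec"],float).ravel(); return K,R,t
def ray(n,px,z):
    K,R,t=cam(n); d=R.T@np.linalg.inv(K)@np.array([px[0],px[1],1.]); o=-R.T@t
    return o+d*(z-o[2])/d[2]
def proj(n,p):
    K,R,t=cam(n); q=K@(R@np.array(p,float)+t); return q[:2]/q[2]
def snap(n,f):
    im=grab_frame(n); cv2.imwrite(f,cv2.cvtColor(im,cv2.COLOR_RGB2BGR)); return im
E
python3 - <<'E'
from h import *
a=snap("side","pics/s0.png"); b=snap("top","pics/t0.png")
for n in ("side","top"):
    K,R,t=cam(n); print(n,(-R.T@t).round(),K[0,0])
    for q in ("press","panel","nut_centre","wing_tip","fence_face","bar_under"):
        print(n,q,[(np.round(d["location"]),round(d["confidence"],2)) for d in tip_of(q,n)][:3])
E
```

```text
pics
side [ 79. 752. 937.] 598.5090412683156
side press [(array([291., 234.]), 0.85)]
side panel [(array([300., 395.]), 0.88), (array([461., 212.]), 0.74), (array([293., 232.]), 0.74)]
side nut_centre [(array([233., 233.]), 0.88)]
side wing_tip [(array([214., 244.]), 0.65)]
side fence_face [(array([257., 199.]), 0.65)]
side bar_under [(array([270., 212.]), 0.78)]
top [ 374.   35. 1290.] 556.0347580918776
top press [(array([344., 223.]), 0.93)]
top panel [(array([450., 353.]), 0.92), (array([200., 316.]), 0.78), (array([357., 233.]), 0.61)]
top nut_centre [(array([289., 191.]), 0.75)]
top wing_tip []
top fence_face [(array([358., 175.]), 0.6), (array([348., 222.]), 0.5), (array([347., 196.]), 0.15)]
top bar_under [(array([346., 194.]), 0.86)]
```

View pics/t0.png

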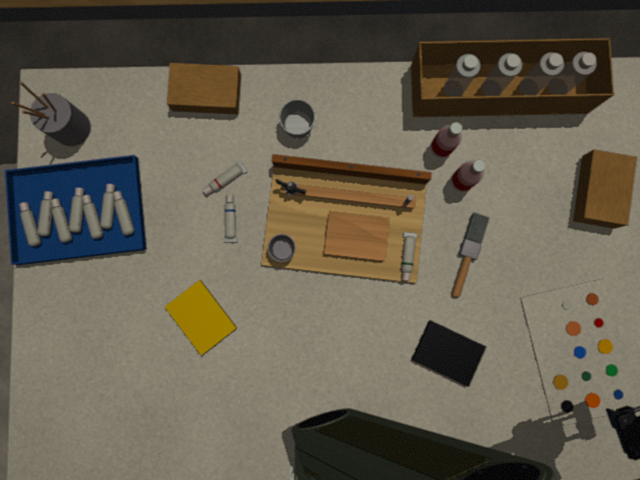

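View pics/s0.png

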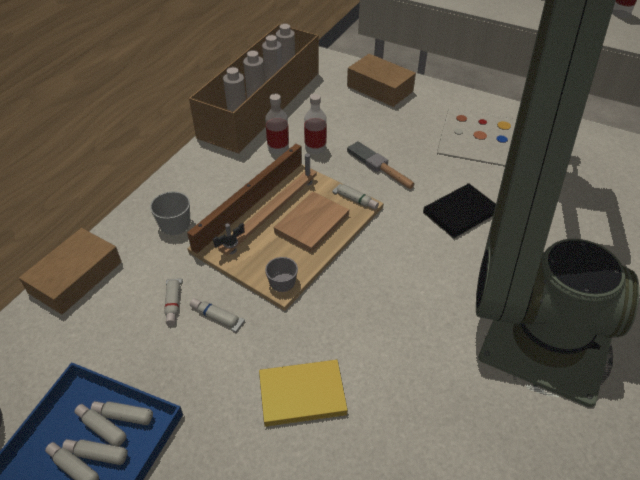

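The top view shows the clamp around (345,220), nut at (290,188), and the panel at (357,235). A tin (281,248) and a tube (408,257) stand on the board on either side of the panel. The black and yellow panels are decoys.

```bash
python3 - <<'E'
from h import *
a=cv2.imread("pics/t0.png")[150:290,255:435]; cv2.imwrite("pics/t0c.png",cv2.resize(a,None,fx=4.4,fy=4.2857,interpolation=cv2.INTER_CUBIC))
b=cv2.imread("pics/s0.png")[195:275,185:275]
cv2.imwrite("pics/s0c.png",cv2.resize(b,None,fx=7,fy=7,interpolation=cv2.INTER_CUBIC))
E
```

```text
(no output)
```

View pics/t0c.png

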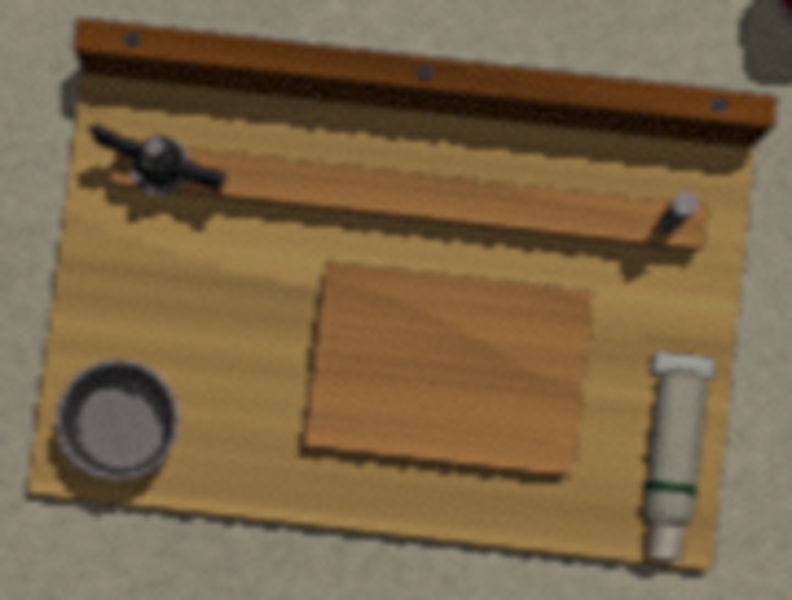

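View pics/s0c.png

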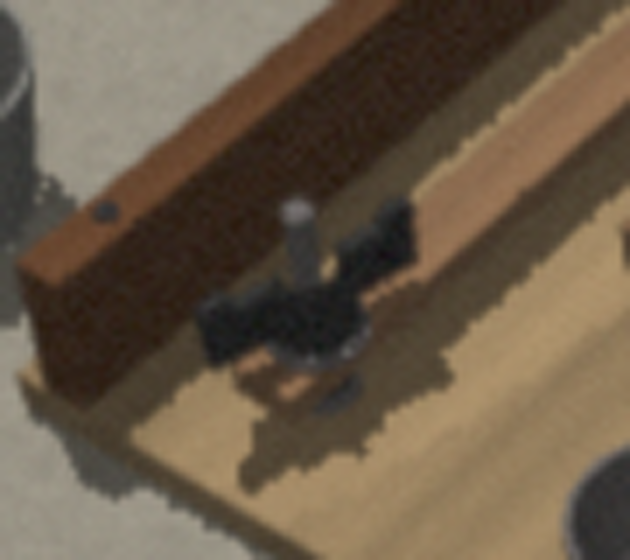

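```bash
cat >> h.py <<'E'
PR=None
def w2p(p): # world->press
    x0,y0,a=PR; d=np.array(p,float)[:2]-[x0,y0]; c,s=np.cos(a),np.sin(a); return np.array([c*d[0]+s*d[1],-s*d[0]+c*d[1]])
def p2w(p):
    x0,y0,a=PR; c,s=np.cos(a),np.sin(a); return np.array([x0+c*p[0]-s*p[1],y0+s*p[0]+c*p[1]])
E
python3 - <<'E'
import h; from h import *
from scipy.optimize import least_squares
u=lambda a,b:(255+(a+.5)/4.4-.5,150+(b+.5)/4.2857-.5)
P=[((128,180,70),(80,20)),((128,-180,70),(775,97)),((110,-180,70),(772,127)),((110,180,70),(80,52)),((-120,180,15),(28,495)),((-120,-180,15),(710,572)),((60,-135,95),(686,203))]
W=[ray("top",u(*b),a[2])[:2] for a,b in P]
def f(v):
    h.PR=v; return np.concatenate([h.p2w(a)-w for (a,_),w in zip(P,W)])
r=least_squares(f,[500,0,0]); print(r.x,np.degrees(r.x[2]),r.fun.round(1)); h.PR=r.x
open("h.py","a").write(f"PR={list(r.x)}\n")
for c in [(325,262),(590,290),(567,473),(305,447)]:
    w=ray("top",u(*c),33); print("panel",w.round(1),h.w2p(w).round(1))
for z in (55,60,65):
  for c in [(97,130),(220,182),(158,158)]:
    w=ray("top",u(*c),z); print("wing",z,w.round(1),h.w2p(w).round(1))
for n in ("nut",): print("nut world",h.p2w((60,130)))
print("tin rim",h.w2p(ray("top",u(117,420),50)),"tube",[h.w2p(ray("top",u(*c),25)).round() for c in((683,355),(665,560),(715,365))])
for z in(50,55,60,65): print(z,proj("side",[*h.p2w((60,130)),z]),proj("top",[*h.p2w((60,130)),z]))
s=state(); print(s["ee_pos"],s["ee_rot"],s["gripper_width"],s["time_s"],s["force"])
E
```

```text
[ 5.58372168e+02 -2.09239560e+01 -1.37137091e-01] -7.857376541335474 [ 1.2  1.8  0.6 -2.5 -1.3 -2.2  0.5  4.   0.   0.6 -0.3 -1.7 -0.8 -0. ]
panel [584.   15.6  33. ] [20.4 39.7]
panel [ 565.9 -121.5   33. ] [ 21.3 -98.6]
panel [ 468.5 -106.4   33. ] [-77.4 -97. ]
panel [485.2  28.2  33. ] [-79.2  38.7]
wing 55 [653.2 131.4  55. ] [ 73.1 163.9]
wing 55 [624.   68.8  55. ] [52.8 97.9]
wing 55 [637.5 100.3  55. ] [ 61.9 130.9]
wing 60 [652.1 131.   60. ] [ 72.1 163.3]
wing 60 [623.   68.7  60. ] [51.8 97.6]
wing 60 [636.5 100.1  60. ] [ 60.8 130.5]
wing 65 [651.  130.6  65. ] [ 71.  162.8]
wing 65 [622.   68.5  65. ] [50.8 97.3]
wing 65 [635.4  99.8  65. ] [ 59.8 130.1]
nut world [635.58084822  99.65307188]
tin rim [-77.69070773 135.27487094] tube [array([  -7., -151.]), array([-117., -153.]), array([ -10., -168.])]
50 [228.41713226 238.34872284] [290.96299559 187.7932854 ]
55 [228.14903873 236.65754801] [290.84070953 187.3354528 ]
60 [227.8793219  234.95613306] [290.71744955 186.87397388]
65 [227.60796696 233.24438471] [290.59320397 186.40880491]
[ 162.12727119 -551.69080834  236.02172552] [ 1.79989745e+02 -1.35032171e-03  1.63771449e+01] 91.62257005876127 0.7 [-0.2981416  -0.51148554 -0.47715127]
```

```bash
cat >> h.py <<'E'
from scipy.spatial.transform import Rotation as Ro
def go(*targets):
    s=state(); p=np.array(s["ee_pos"]); R=Ro.from_euler("xyz",s["ee_rot"],degrees=True)
    print("t",round(s["time_s"],2),"ee",p.round(1),np.round(s["ee_rot"],1),"F",np.round(s["force"],1),"w",round(s["gripper_width"],1),"j6",round(s["qpos"][5],1))
    for x,y,z,yaw in targets:
        T=Ro.from_euler("xyz",[180,0,yaw],degrees=True); d=R.inv().apply(np.array([x,y,z])-p)/500; r=(R.inv()*T).as_rotvec()/(np.pi/2)
        print((x,y,z,yaw)," ".join(f"{v:.3f}" for v in [*d,*r]),"mm",round(500*np.linalg.norm(d)))
E
python3 -c "
from h import *
go((400,-225,236,40))"
```

```text
t 0.7 ee [ 162.1 -551.7  236. ] [180.   -0.   16.4] F [-0.3 -0.5 -0.5] w 91.6 j6 -1.1
(400, -225, 236, 40) 0.641 -0.493 -0.000 0.000 0.000 -0.262 mm 404
```

```bash
R="" ; python3 -m jog '0.641 -0.493 0 0 0 -0.262;0.641 -0.493 0 0 0 -0.262;0.641 -0.493 0 0 0 -0.262;0.641 -0.493 0 0 0 -0.262;0.641 -0.493 0 0 0 -0.262;0.641 -0.493 0 0 0 -0.262;0.641 -0.493 0 0 0 -0.262;0.641 -0.493 0 0 0 -0.262;0.641 -0.493 0 0 0 -0.262;0.641 -0.493 0 0 0 -0.262;0.641 -0.493 0 0 0 -0.262;0.641 -0.493 0 0 0 -0.262;0.641 -0.493 0 0 0 -0.262' 0.01 10
python3 -c "
from h import *
go((635.6,99.7,180,65))"
```

```text
time_s: 1.78
ee_pos: [399.8, -225.2, 236.0]
ee_rot: [180.0, 0.0, 40.0]
force: [-0.4, 0.2, -0.7]
gripper_width: 45.5
t 1.78 ee [ 399.8 -225.2  236. ] [180.   0.  40.] F [-0.4  0.2 -0.7] w 45.5 j6 19.2
(635.6, 99.7, 180, 65) 0.779 -0.195 0.111 0.000 0.000 -0.278 mm 405
```

```bash
python3 -m jog '0.779 -0.195 0.111 0 0 -0.278;0.779 -0.195 0.111 0 0 -0.278;0.779 -0.195 0.111 0 0 -0.278;0.779 -0.195 0.111 0 0 -0.278;0.779 -0.195 0.111 0 0 -0.278;0.779 -0.195 0.111 0 0 -0.278;0.779 -0.195 0.111 0 0 -0.278;0.779 -0.195 0.111 0 0 -0.278;0.779 -0.195 0.111 0 0 -0.278;0.779 -0.195 0.111 0 0 -0.278;0.779 -0.195 0.111 0 0 -0.278;0.779 -0.195 0.111 0 0 -0.278;0.779 -0.195 0.111 0 0 -0.278'
python3 - <<'E'
from h import *
go((635.6,99.7,110,65),(635.6,99.7,71,65))
im=snap("side","pics/s1.png")
c=im[120:270,130:330,::-1]; cv2.imwrite("pics/s1c.png",cv2.resize(c,None,fx=4,fy=4,interpolation=cv2.INTER_CUBIC))
E
```

```text
time_s: 2.87
ee_pos: [635.3, 97.7, 179.9]
ee_rot: [-180.0, 0.1, 64.9]
force: [0.2, -0.4, 0.2]
gripper_width: 46.0
t 2.87 ee [635.3  97.7 179.9] [-1.80e+02  1.00e-01  6.49e+01] F [ 0.2 -0.4  0.2] w 46.0 j6 32.9
(635.6, 99.7, 110, 65) 0.004 -0.001 0.140 -0.000 0.001 -0.001 mm 70
(635.6, 99.7, 71, 65) 0.004 -0.001 0.218 -0.000 0.001 -0.001 mm 109
```

View pics/s1c.png

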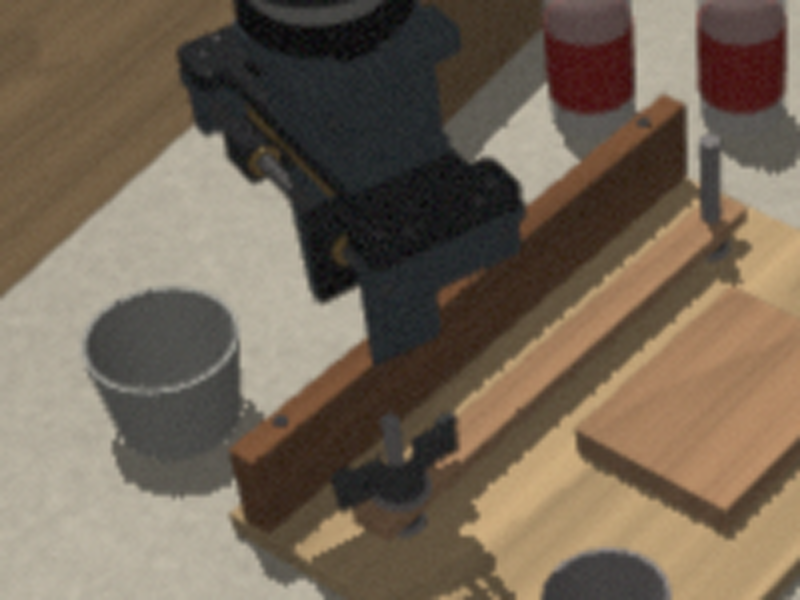

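The gripper is above the nut, jaws square to the wings and clear of the fence. I'll lower it over the nut.

```bash
python3 -m jog '0.004 -0.001 0.07 0 0.001 0;0.004 -0.001 0.14 0 0.001 0;0.004 -0.001 0.16 0 0.001 0;0.004 -0.001 0.17 0 0.001 0;0.004 -0.001 0.18 0 0.001 0;0.004 -0.001 0.19 0 0.001 0;0.004 -0.001 0.2 0 0.001 0;0.004 -0.001 0.21 0 0.001 0;0.004 -0.001 0.218 0 0.001 0;0.004 -0.001 0.218 0 0.001 0'
python3 - <<'E'
from h import *
go((635.6,99.7,71,125))
E
```

```text
time_s: 3.75
ee_pos: [635.1, 99.4, 70.7]
ee_rot: [-179.9, 0.0, 64.9]
force: [-0.1, -0.3, -0.3]
gripper_width: 45.9
t 3.75 ee [635.1  99.4  70.7] [-179.9    0.    64.9] F [-0.1 -0.3 -0.3] w 45.9 j6 33.0
(635.6, 99.7, 71, 125) 0.001 0.001 -0.001 -0.001 0.000 -0.668 mm 1
```

```bash
python3 -m jog '0.001 0.001 0 0 0 -0.05;0.001 0.001 0 0 0 -0.1;0.001 0.001 0 0 0 -0.15;0.001 0.001 0 0 0 -0.2;0.001 0.001 0 0 0 -0.25;0.001 0.001 0 0 0 -0.3;0.001 0.001 0 0 0 -0.34;0.001 0.001 0 0 0 -0.38;0.001 0.001 0 0 0 -0.42;0.001 0.001 0 0 0 -0.46;0.001 0.001 0 0 0 -0.5;0.001 0.001 0 0 0 -0.54;0.001 0.001 0 0 0 -0.58;0.001 0.001 0 0 0 -0.62;0.001 0.001 0 0 0 -0.66;0.001 0.001 0 0 0 -0.7;0.001 0.001 0 0 0 -0.74;0.001 0.001 0 0 0 -0.78;0.001 0.001 0 0 0 -0.82;0.001 0.001 0 0 0 -0.86'
python3 - <<'E'
from h import *
go((635.6,99.7,71,225),(635.6,99.7,71,222))
print(state()["torque"])
E
```

```text
time_s: 5.42
ee_pos: [635.3, 100.0, 71.0]
ee_rot: [-179.9, -0.1, 142.5]
force: [-2.1, -0.2, 1.9]
gripper_width: 46.2
t 5.42 ee [635.3 100.   71. ] [-1.799e+02 -1.000e-01  1.425e+02] F [-2.1 -0.2  1.9] w 46.2 j6 -44.6
(635.6, 99.7, 71, 225) -0.001 -0.000 0.000 0.000 -0.002 -0.917 mm 0
(635.6, 99.7, 71, 222) -0.001 -0.000 0.000 0.000 -0.002 -0.884 mm 0
[ 0.08059913  0.13795342 -0.03809644]
```

Torque of 0.038 N·m about the nut axis matches its stated resistance, so the wings are being pushed lightly. I'll continue the stroke.

```bash
python3 -m jog '0 0 0 0 0 -0.05;0 0 0 0 0 -0.1;0 0 0 0 0 -0.15;0 0 0 0 0 -0.2;0 0 0 0 0 -0.25;0 0 0 0 0 -0.3;0 0 0 0 0 -0.35;0 0 0 0 0 -0.4;0 0 0 0 0 -0.45;0 0 0 0 0 -0.5;0 0 0 0 0 -0.55;0 0 0 0 0 -0.6;0 0 0 0 0 -0.65;0 0 0 0 0 -0.7;0 0 0 0 0 -0.75;0 0 0 0 0 -0.8;0 0 0 0 0 -0.85;0 0 0 0 0 -0.9;0 0 0 0 0 -0.95;0 0 0 0 0 -1'
python3 - <<'E'
from h import *
go((635.6,99.7,120,225))
print(state()["torque"])
E
```

```text
time_s: 7.08
ee_pos: [635.3, 99.6, 71.4]
ee_rot: [179.9, -0.1, -127.3]
force: [0.2, -1.2, 0.8]
gripper_width: 46.4
t 7.08 ee [635.3  99.6  71.4] [ 1.799e+02 -1.000e-01 -1.273e+02] F [ 0.2 -1.2  0.8] w 46.4 j6 -134.8
(635.6, 99.7, 120, 225) -0.000 -0.000 -0.097 0.001 -0.001 0.085 mm 49
[-0.09184523 -0.00335004 -0.07512834]
```

```bash
python3 -m jog '0 0 0 0 0 0.08;0 0 0 0 0 0.08;0 0 -0.06 0 0 0.08;0 0 -0.11 0 0 0.08;0 0 -0.11 0 0 1;0 0 -0.11 0 0 1;0 0 -0.11 0 0 1;0 0 -0.11 0 0 1;0 0 -0.11 0 0 1;0 0 -0.11 0 0 1;0 0 -0.11 0 0 1;0 0 -0.11 0 0 1;0 0 -0.11 0 0 1;0 0 -0.11 0 0 1;0 0 -0.11 0 0 1;0 0 -0.11 0 0 1;0 0 -0.11 0 0 1'
python3 -m jog '0 0 0 0 0 0.9;0 0 0 0 0 0.9;0 0 0 0 0 0.9;0 0 0 0 0 0.9;0 0 0 0 0 0.9;0 0 0 0 0 0.9;0 0 0 0 0 0.9;0 0 0 0 0 0.9;0 0 0 0 0 0.9;0 0 0 0 0 0.9;0 0 0 0 0 0.9;0 0 0 0 0 0.9'
python3 - <<'E'
from h import *
go((635.6,99.7,126,20),(635.6,99.7,77,20))
im=snap("side","pics/s2.png")
c=im[180:270,185:305,::-1]; cv2.imwrite("pics/s2c.png",cv2.resize(c,None,fx=6,fy=6,interpolation=cv2.INTER_CUBIC))
E
```

```text
time_s: 8.5
ee_pos: [635.6, 99.8, 126.6]
ee_rot: [-179.9, -0.1, 142.8]
force: [-0.3, 0.6, -0.5]
gripper_width: 46.1
time_s: 9.5
ee_pos: [635.7, 99.9, 126.8]
ee_rot: [-179.9, 0.1, 61.7]
force: [-0.8, -0.4, -0.3]
gripper_width: 46.0
t 9.5 ee [635.7  99.9 126.8] [-1.799e+02  1.000e-01  6.170e+01] F [-0.8 -0.4 -0.3] w 46.0 j6 36.2
(635.6, 99.7, 126, 20) -0.000 0.000 0.002 -0.000 0.001 0.464 mm 1
(635.6, 99.7, 77, 20) -0.000 0.000 0.100 -0.000 0.001 0.464 mm 50
```

View pics/s2c.png

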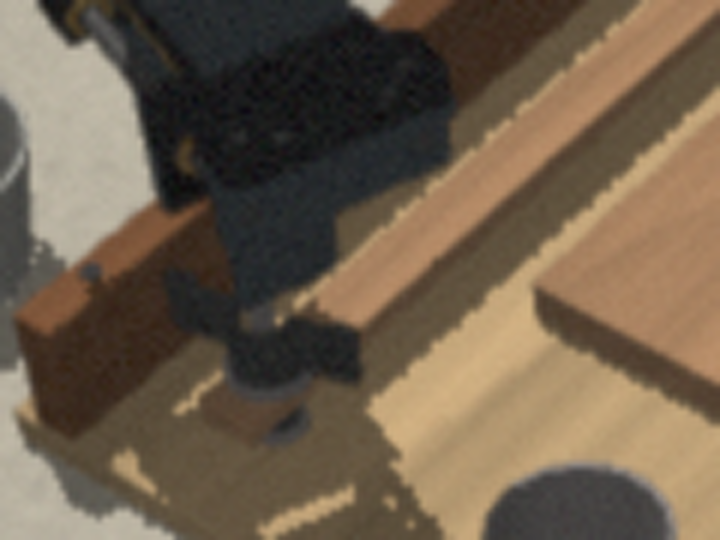

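The nut has turned: its wings now run from pixel (212,229) to (244,240) and the bar end is visibly higher. I'll compute the wing angle.

```bash
python3 - <<'E'
from h import *
u=lambda a,b:(185+a/6,180+b/6)
p=ray("side",u(172,295),61);q=ray("side",u(352,357),61);print(p,q,np.degrees(np.arctan2(*(p-q)[[1,0]])))
E
```

```text
[669.66213215 100.52215212  61.        ] [599.94541889  95.8960501   61.        ] 3.796336807076775
```

```bash
python3 -m jog '0 0 0 0 0 0.08;0 0 0 0 0 0.16;0 0 0 0 0 0.24;0 0 0 0 0 0.32;0 0 0 0 0 0.4;0 0 0 0 0 0.464;0 0 0 0 0 0.464;0 0 0.02 0 0 0.464;0 0 0.04 0 0 0.464;0 0 0.06 0 0 0.464;0 0 0.08 0 0 0.464;0 0 0.1 0 0 0.464;0 0 0.1 0 0 0.464'
python3 -m jog '0 0 0 0 0 -0.05;0 0 0 0 0 -0.1;0 0 0 0 0 -0.15;0 0 0 0 0 -0.2;0 0 0 0 0 -0.25;0 0 0 0 0 -0.3;0 0 0 0 0 -0.35;0 0 0 0 0 -0.4;0 0 0 0 0 -0.45;0 0 0 0 0 -0.5;0 0 0 0 0 -0.55;0 0 0 0 0 -0.6;0 0 0 0 0 -0.65;0 0 0 0 0 -0.7;0 0 0 0 0 -0.75;0 0 0 0 0 -0.8;0 0 0 0 0 -0.85;0 0 0 0 0 -0.9;0 0 0 0 0 -0.95;0 0 0 0 0 -1'
python3 - <<'E'
from h import *
go((635.6,99.7,77,120)); print(state()["torque"])
E
```

```text
time_s: 10.63
ee_pos: [633.8, 99.6, 73.6]
ee_rot: [-179.9, 0.4, 20.1]
force: [-0.3, -0.5, -0.0]
gripper_width: 45.9
time_s: 12.3
ee_pos: [634.7, 99.2, 74.0]
ee_rot: [-179.7, 0.0, 110.3]
force: [-0.1, -0.3, 0.4]
gripper_width: 46.0
t 12.3 ee [634.7  99.2  74. ] [-179.7    0.   110.3] F [-0.1 -0.3  0.4] w 46.0 j6 -12.4
(635.6, 99.7, 77, 120) 0.000 0.002 -0.006 -0.003 -0.000 -0.107 mm 3
[-0.20286778 -0.36089159 -0.02376429]
```

```bash
python3 -m jog '0 0 -0.005 0 0 -0.05;0 0.002 -0.005 0 0 -0.1;0 0.002 -0.005 0 0 -0.15;0 0.002 -0.005 0 0 -0.2;0 0.002 -0.005 0 0 -0.25;0 0.002 -0.005 0 0 -0.3;0 0.002 -0.005 0 0 -0.35;0 0.002 -0.005 0 0 -0.4;0 0.002 -0.005 0 0 -0.45;0 0.002 -0.005 0 0 -0.5;0 0.002 -0.005 0 0 -0.55;0 0.002 -0.005 0 0 -0.6;0 0.002 -0.005 0 0 -0.65;0 0.002 -0.005 0 0 -0.7;0 0.002 -0.005 0 0 -0.75;0 0.002 -0.005 0 0 -0.8;0 0.002 -0.005 0 0 -0.85;0 0.002 -0.005 0 0 -0.9;0 0.002 -0.005 0 0 -0.95;0 0.002 -0.005 0 0 -1'
python3 - <<'E'
from h import *
go((635.6,99.7,77,240)); print(state()["torque"])
E
```

```text
time_s: 13.97
ee_pos: [635.5, 99.4, 76.6]
ee_rot: [-180.0, -0.3, -159.4]
force: [-0.6, -1.1, 0.6]
gripper_width: 46.2
t 13.97 ee [635.5  99.4  76.6] [-180.    -0.3 -159.4] F [-0.6 -1.1  0.6] w 46.2 j6 -102.6
(635.6, 99.7, 77, 240) -0.000 0.001 -0.001 0.001 -0.003 -0.438 mm 1
[ 0.01353921  0.01027348 -0.02700923]
```

```bash
python3 -m jog '0 0 0 0 0 -0.05;0 0 0 0 0 -0.1;0 0 0 0 0 -0.15;0 0 0 0 0 -0.2;0 0 0 0 0 -0.25;0 0 0 0 0 -0.3;0 0 0 0 0 -0.35;0 0 0 0 0 -0.4;0 0 0 0 0 -0.43;0 0 0 0 0 -0.43;0 0 0 0 0 -0.37;0 0 0 0 0 -0.35;0 0 0 0 0 -0.35;0 0 -0.06 0 0 -0.35;0 0 -0.12 0 0 -0.35;0 0 -0.2 0 0 -0.35;0 0 -0.2 0 0 -0.35;0 0 -0.2 0 0 -0.35'
python3 - <<'E'
from h import *
go()
a=snap("side","pics/s3.png"); b=snap("top","pics/t3.png")
print(tip_of("nut_centre","side")[:2],tip_of("bar_under","side")[:2],tip_of("wing_tip","side")[:2])
for bv in (2,6,8,10,12): print(bv,proj("side",[*p2w((60,0)),25.5+bv]).round(1),proj("side",[*p2w((60,130)),55.5+bv]).round(1))
cv2.imwrite("pics/s3c.png",cv2.resize(a[140:270,180:360,::-1],None,fx=4.4,fy=4.4,interpolation=cv2.INTER_CUBIC))
E
```

```text
time_s: 15.47
ee_pos: [637.6, 99.8, 179.6]
ee_rot: [-179.9, -0.0, -127.9]
force: [-0.1, -0.2, -0.9]
gripper_width: 46.5
t 15.47 ee [637.6  99.8 179.6] [-179.9   -0.  -127.9] F [-0.1 -0.2 -0.9] w 46.5 j6 -134.2
[{'location': [226.0, 232.4], 'confidence': 0.78}] [{'location': [269.2, 210.5], 'confidence': 0.56}] [{'location': [209.8, 227.7], 'confidence': 0.78}]
2 [269.5 210.5] [228.  235.8]
6 [269.4 209.2] [227.8 234.4]
8 [269.3 208.5] [227.7 233.8]
10 [269.3 207.8] [227.6 233.1]
12 [269.2 207.2] [227.5 232.4]
```

View pics/s3c.png

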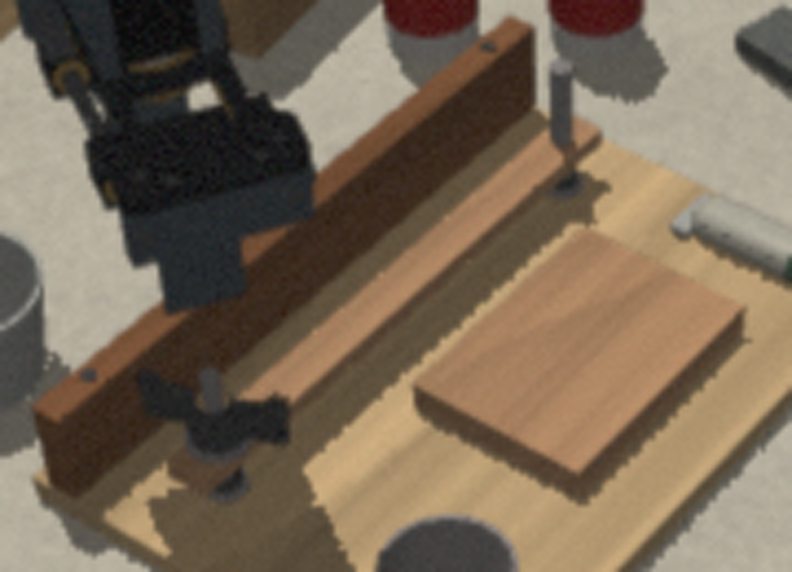

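The wings are back in nearly the same line (about half a turn further) and the stud shows less above the nut. That fits about 5.3 rad of turning and a bar height near 9.8 mm. The panel still lies in front of the bar. Next I'll push it with both fingertips, jaws along the panel's edge so it stays square.

```bash
python3 - <<'E'
from h import *
a=p2w((-112,-29)); go((*a,180,172.1),(*a,43,172.1)); print(a)
E
```

```text
t 15.72 ee [635.1  99.4 174.8] [ 179.7   -0.4 -127.9] F [ 0.7  0.8 -0.2] w 45.8 j6 -134.1
(np.float64(443.45916496086994), np.float64(-34.3404310205739), 180, 172.1) 0.447 0.138 -0.007 0.001 -0.006 0.666 mm 234
(np.float64(443.45916496086994), np.float64(-34.3404310205739), 43, 172.1) 0.445 0.137 0.267 0.001 -0.006 0.666 mm 268
[443.45916496 -34.34043102]
```

```bash
python3 -m jog '0.447 0.138 -0.007 0 -0.006 0.666;0.447 0.138 -0.007 0 -0.006 0.666;0.447 0.138 -0.007 0 -0.006 0.666;0.447 0.138 -0.007 0 -0.006 0.666;0.447 0.138 -0.007 0 -0.006 0.666;0.447 0.138 -0.007 0 -0.006 0.666;0.447 0.138 -0.007 0 -0.006 0.666;0.447 0.138 -0.007 0 -0.006 0.666;0.447 0.138 -0.007 0 -0.006 0.666;0.447 0.138 -0.007 0 -0.006 0.666;0.447 0.138 -0.007 0 -0.006 0.666' 0.32
python3 - <<'E'
from h import *
a=p2w((-112,-29)); go((*a,43,172.1)); 
E
```

```text
time_s: 16.63
ee_pos: [443.0, -34.4, 179.6]
ee_rot: [180.0, -0.1, 172.2]
force: [0.3, 0.6, 0.2]
gripper_width: 60.0
t 16.63 ee [443.  -34.4 179.6] [ 1.800e+02 -1.000e-01  1.722e+02] F [0.3 0.6 0.2] w 60.0 j6 -88.2
(np.float64(443.45916496086994), np.float64(-34.3404310205739), 43, 172.1) -0.001 0.000 0.273 0.000 -0.001 0.001 mm 137
```

```bash
python3 -m jog '-0.001 0 0.06 0 0 0;-0.001 0 0.12 0 0 0;-0.001 0 0.17 0 0 0;-0.001 0 0.2 0 0 0;-0.001 0 0.23 0 0 0;-0.001 0 0.25 0 0 0;-0.001 0 0.26 0 0 0;-0.001 0 0.27 0 0 0;-0.001 0 0.273 0 0 0;-0.001 0 0.273 0 0 0'
python3 - <<'E'
from h import *
go((*p2w((-80,-29)),43,172.1),(*p2w((-6,-29)),43,172.1))
snap("side","pics/s4.png"); a=cv2.imread("pics/s4.png")[150:320,190:410]
cv2.imwrite("pics/s4c.png",cv2.resize(a,None,fx=3.4,fy=3.4,interpolation=cv2.INTER_CUBIC))
E
```

```text
time_s: 17.47
ee_pos: [443.3, -34.3, 43.0]
ee_rot: [180.0, -0.1, 172.2]
force: [-0.4, -0.2, 0.6]
gripper_width: 60.0
t 17.47 ee [443.3 -34.3  43. ] [ 1.800e+02 -1.000e-01  1.722e+02] F [-0.4 -0.2  0.6] w 60.0 j6 -88.2
(np.float64(475.1587309401064), np.float64(-38.71507577506915), 43, 172.1) -0.064 -0.000 -0.000 0.000 -0.001 0.002 mm 32
(np.float64(548.4639772670907), np.float64(-48.83144176983944), 43, 172.1) -0.212 -0.000 -0.000 0.000 -0.001 0.002 mm 106
```

View pics/s4c.png

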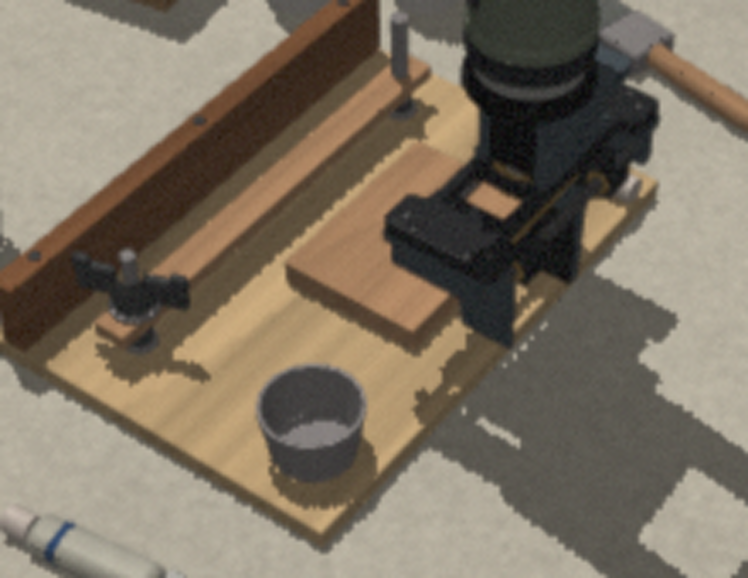

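Both fingertips are in front of the panel's near edge, clear of the tin and tube, and the bar stands high. I'll push toward the fence, stopping about 10 mm short.

```bash
python3 -m jog '-0.012 0 0 0 0 0;-0.024 0 0 0 0 0;-0.034 0 0 0 0 0;-0.044 0 0 0 0 0;-0.054 0 0 0 0 0;-0.064 0 0 0 0 0;-0.074 0 0 0 0 0;-0.084 0 0 0 0 0;-0.094 0 0 0 0 0;-0.104 0 0 0 0 0;-0.114 0 0 0 0 0;-0.124 0 0 0 0 0;-0.134 0 0 0 0 0;-0.144 0 0 0 0 0;-0.154 0 0 0 0 0;-0.164 0 0 0 0 0;-0.174 0 0 0 0 0;-0.182 0 0 0 0 0;-0.19 0 0 0 0 0;-0.19 0 0 0 0 0'
python3 - <<'E'
from h import *
print(w2p(state()["ee_pos"]));go((*p2w((-6,-29)),43,172.1))
E
```

```text
time_s: 19.18
ee_pos: [539.2, -47.4, 43.3]
ee_rot: [180.0, 0.1, 172.2]
force: [0.3, 0.1, -0.7]
gripper_width: 60.1
[-15.40185589 -28.87432285]
t 19.18 ee [539.2 -47.4  43.3] [1.800e+02 1.000e-01 1.722e+02] F [ 0.3  0.1 -0.7] w 60.1 j6 -88.6
(np.float64(548.4639772670907), np.float64(-48.83144176983944), 43, 172.1) -0.019 -0.000 0.001 0.001 0.001 0.002 mm 9
```

```bash
python3 -m jog '-0.003 0 0 0 0 0;-0.006 0 0 0 0 0;-0.009 0 0 0 0 0;-0.012 0 0 0 0 0;-0.015 0 0 0 0 0;-0.015 0 0 0 0 0'
python3 -m jog '-0.002 0 0 0 0 0;-0.004 0 0 0 0 0;-0.004 0 0 0 0 0'
python3 - <<'E'
from h import *
print(w2p(state()["ee_pos"]));go()
b=snap("top","pics/t5.png"); snap("side","pics/s5.png")
print(tip_of("panel","top")[:3],w2p(ray("top",tip_of("panel","top")[0]["location"],15)))
E
```

```text
time_s: 19.68
ee_pos: [546.4, -48.3, 43.2]
ee_rot: [179.9, 0.0, 172.2]
force: [-2.0, 0.2, 1.0]
gripper_width: 60.4
time_s: 19.93
ee_pos: [546.5, -48.4, 43.1]
ee_rot: [180.0, -0.2, 172.2]
force: [-6.7, 0.3, 4.9]
gripper_width: 60.0
[ -7.98824703 -28.7919308 ]
t 19.93 ee [546.5 -48.4  43.1] [180.   -0.2 172.2] F [-6.7  0.3  4.9] w 60.0 j6 -88.6
[{'location': [446.4, 352.3], 'confidence': 0.91}, {'location': [199.8, 314.9], 'confidence': 0.65}] [-267.58310162 -261.98746174]
```

Force rises to 7 N with the position stopped, so the panel has reached the fence. I'll press a touch more to square it, then back off and lift.

```bash
python3 -m jog '-0.002 0 0 0 0 0;-0.004 0 0 0 0 0;-0.004 0 0 0 0 0'
python3 -m jog '0.01 0 0 0 0 0;0.03 0 0 0 0 0;0.07 0 0 0 0 0;0.1 0 0 0 0 0;0.1 0 -0.08 0 0 0;0.1 0 -0.16 0 0 0;0.1 0 -0.24 0 0 0;0.2 0 -0.32 0 0 0;0.26 0 -0.36 0 0 0;0.3 0 -0.36 0 0 0;0.3 0 -0.36 0 0 0'
python3 - <<'E'
from h import *
go()
a=snap("side","pics/s6.png");b=snap("top","pics/t6.png")
A=cv2.resize(a[140:280,180:380],None,fx=3.5,fy=3.5,interpolation=cv2.INTER_CUBIC)
B=cv2.resize(b[150:290,255:435],None,fx=4.4,fy=4.2857,interpolation=cv2.INTER_CUBIC)
cv2.imwrite("pics/s6c.png",A[:,:,::-1]);cv2.imwrite("pics/t6c.png",B[:,:,::-1])
E
```

```text
time_s: 20.38
ee_pos: [546.6, -48.4, 43.1]
ee_rot: [180.0, -0.5, 172.2]
force: [-7.7, 1.8, 5.3]
gripper_width: 60.4
time_s: 21.3
ee_pos: [395.3, -27.9, 226.7]
ee_rot: [179.9, -0.3, 172.2]
force: [-1.0, -0.6, -0.4]
gripper_width: 60.4
t 21.3 ee [395.3 -27.9 226.7] [179.9  -0.3 172.2] F [-1.  -0.6 -0.4] w 60.4 j6 -88.0
```

View pics/t6c.png

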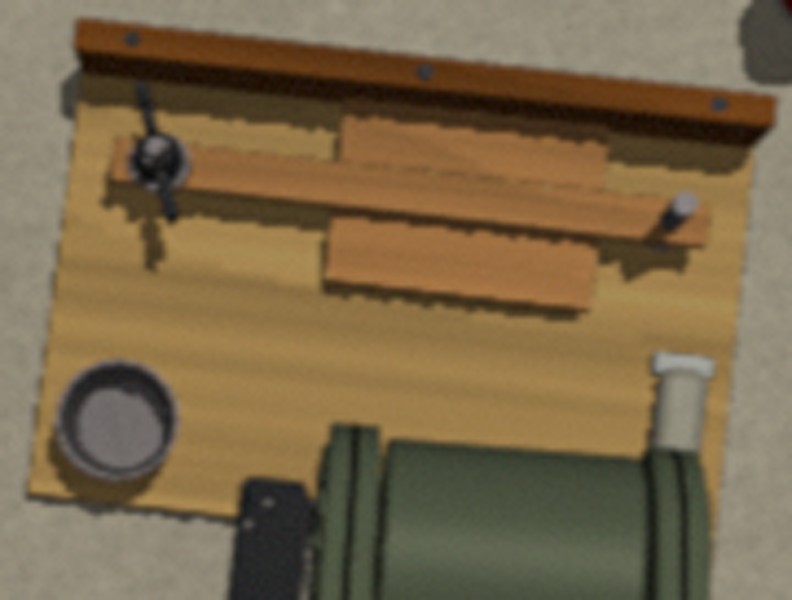

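View pics/s6c.png

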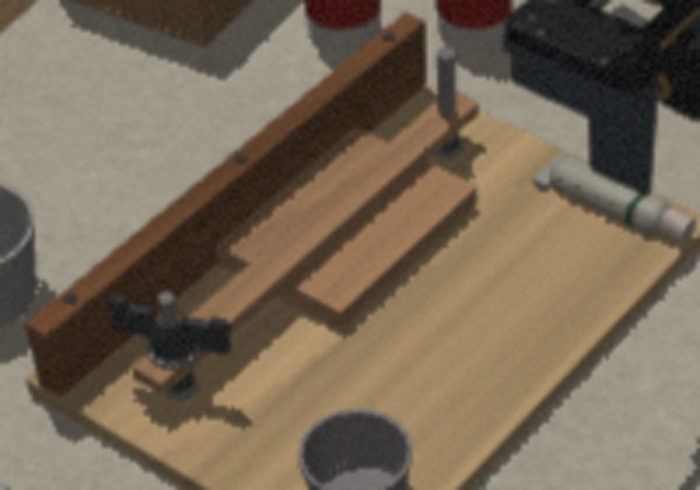

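```bash
python3 - <<'E'
from h import *
u=lambda a,b:(255+(a+.5)/4.4-.5,150+(b+.5)/4.2857-.5)
for c in [(325,281),(590,307),(343,115),(607,142)]: print(w2p(ray("top",u(*c),33)).round(1))
for c in [(143,88),(172,217)]: print(w2p(ray("top",u(*c),65)).round(1))
print(proj("top",[*p2w((110,40)),33]),u(343,115))
E
```

```text
[10.2 38.6]
[ 12.2 -99.6]
[100.8  39.5]
[102.1 -99.2]
[ 95.9 142.2]
[ 29.6 119.3]
[332.79875326 172.52227525] (332.5681818181818, 176.45008983363277)
```

```bash
python3 -c "
from h import *
print(job_done()); print(state()['time_s'])"
```

```text
the job is handed in; nothing more can be done
None
the job is handed in; nothing more can be done
```

The bar is raised, the panel is pushed home against the fence, and the job is handed in. It reported no verdict. The last robot time I read was about 21 s, well under the 72 s limit.

- **Nut:** I unscrewed it in two strokes, with both fingertips pushing the wings together, instead of using one finger. The final wing angle measured about 6.6 rad, which puts the bar near 9.9 mm and the gap near 20.4 mm. The wrist torque I read between moves stayed under 0.08 N·m, and the wrist force in the plane under 3 N.
- **Panel:** I pushed it with two fingertips until the force rose to about 7–8 N and the hand stopped moving.
- **Final check:** In the last top picture the near edge sits at clamp x ≈ 10–12 mm, where home is 10, and is square within about 0.8°. The panel centre is at y ≈ -30 mm. The hand is back and high, and the tin and tube on the board have not moved.

Three checks were less clean:
- The far edge read as about 101 mm instead of 110. I took that as the fence's shadow on the panel, because the near edge and the hard stop both agree with home.
- The finger position at the stop suggested 2–3 mm less travel than the picture did, which is about the calibration error.
- The panel detector no longer found the panel under the bar, only the look-alikes, so I measured its position from the pictures.

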